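Set a wood strip against the flip stop of a sawing board

ROBOT

A 7-joint arm with a two-finger parallel gripper is mounted at the origin on a cart in front of the work surface, level with it; the furniture and walls round the work are solid. World frame = base frame: x ahead of the robot, y to its left, z up, the work surface at z = 0. Lengths are in m, angles in rad, forces in N, time in s.
With the tool pointing down it reaches from about 0.4 to 0.85 m from the base axis. Payload 6.9 kg.
Tool frame: the origin (TCP) lies at the centre of the arm's flange, where the gripper is bolted on; the fingertips stand bot.tcp_to_tips ahead of it and the grasp point (between the pads) lies 155 mm ahead of it (bot.tcp_to_tips is the distance from the TCP to the fingertips, in m); z points along the fingers, y is the line along which they close (so a half turn about z gives the same grasp; the last joint's range is limited). The gripper opens to 85 mm and grips with 20 to 120 N. Pads are 22 mm wide; open, the fingers measure 114 mm over their backs; the gripper's body (76 mm by 85 mm) begins 54 mm behind the grasp point. The pads swing forward as they close: fully open they stand 13 mm farther back than shut.
Start: joints at [-1.024, 0.507, -0.238, 1.5, 0.126, 1.149, -0.155], TCP at [0.267, 0.565, 0.405] pointing down, gripper open.
Joint ranges: [-3.08, 3.08], [-0.24, 2.05], [-1.43, 1.35], [0, 2.5], [-1.52, 4.66], [0.17, 1.96], [-2.89, 2.89]. Speed limits (rad/s): [2.39, 2.39, 3.14, 3.14, 3.14, 3.14, 3.14].

INTERFACE

Orientations are given as a unit quaternion [w, x, y, z].
In Python, from plant import sense, read_camera, ticket, bot gives the robot as it stands.
- The arm moves only by the tool step_arm, never from a script. Its argument "moves" is a list of rows, each a list of 7 numbers: the turn, a rotation vector about the tool's x, y, z in rad, then the shift along the tool's x, y, z in cm, then the closure, from -1 (fully open) to 1 (shut). A call has 1 to 10 rows; each row shifts and turns the commanded pose from where the row before left it, along the tool's axes as they then stand; what a row does not reach is not made up. A row lasts 1/8 s, in which the tool goes at most 62.5 mm and 10.7 degrees, less where a joint would pass 70% of its speed; a pose out of reach is approached as far as the arm can. A call with a gripper value outside its range is refused whole. The fingers move at their own pace and stop on an object; the grip force is fixed at half the most. Time passes only in rows, so rows that do not move let the fingers close. It gives the time, the measured TCP pose, the force, the opening and the grip force at its end, in the units of the state.
- sense(): the state, without advancing time (a new reading comes with each control period).
- read_camera(name): name is "scene" or "top" or "wrist"; returns a dict with "pixels" (400x640x3 uint8, red, green, blue), "range_z" (400x640 float32, m along the optical axis (not along the pixel's ray), 0 where there is no reading), "intrinsics" (3x3 intrinsics, pixels), "pose" (4x4, takes a point from camera to world coordinates). Camera axes: x right, y up, looking along -z (the intrinsics and any distortion apply to the point x, -y, -z); pixel columns grow to the right and rows downward; lengths in m; the calibration is good to about 2 mm. A picture is of the moment at which its call begins.
- ticket.hand_in(): hands the job in; it is judged then, once.
The state is a dict: "t": time; "joint_positions": joint angles; "joint_velocities": joint speeds; "tau": joint torques, N m; "tcp_pos": TCP position; "orientation": TCP orientation; "contact_force": force on the tool from outside, world axes, zero at the start; "moment": the same for the moment, N m; "gripper_width": opening from 0.0 (shut) to 1.0 (fully open); "grip_force": force on a finger pad.
Only numpy, scipy, OpenCV 4.12 (cv2) and the standard library are available. Lean on these libraries where they do the work, as an engineer would, in place of code of your own. Each camera call takes 0.05 s, during which the arm holds its last target. There are 200 camera calls.

TASK

Get the long wood strip ready for the saw: on the stop that rides on the sawing board's fence, pull the lock knob up and turn it a quarter so that it stays out, flip the stop flag down across the strip's path until it rests on its stop, then turn the knob back and push it fully home so that the flag is locked. Then slide the strip so that it lies flush along the fence and push its end gently but definitely against the flag, and leave it there. Do not shift the stop along the fence, and leave the offcuts and the other things lying around alone.

Things in the scene. Friction and masses are not known exactly. Their poses are not given: they have to be found in the camera images.
- cutting_jig: sawing board fixed to the table: plywood base 140 x 400 x 15 mm, aluminium fence. Origin on the table; z up, y along the fence (stop towards +y), x from the open front to the fence. Base top z = 15 mm, base x -80 to +60, y -200 to +200. Fence: front face x = +20, 30 thick, top z = 55, 4 mm saw gap at y = -60
- stop_base (a point): point on the fence's top (jig x = +35, z = 55 mm) under the knob's axis, on the stop's carriage (grey block 40 x 44 mm, top 45 mm above this point). Axes as the jig's. The carriage is lightly clamped: it slips along y above about 20 N
- lock_pull (a joint): lift of the lock knob, m: 0 fully home (flag locked), 0.011 fully out. A spring pulls it down with 3 to 5 N. It turns only when lifted over 8 mm; turned a quarter it rests on its guide at 0.008 and stays out. Its pin goes home only with the flag within 0.06 rad of either end position; between them it is blocked
- lock_knob (a joint): turn of the lock knob about its vertical axis, rad, counterclockwise from above: 0 in line with its slot (can go home), 1.57 parked; light friction, hard stops at both ends
- knob_grip (a point): middle of the lock knob: upright black ribbed cylinder 32 mm in diameter, 26 mm tall (13 mm above and below this point), white line on top, on an 8 mm high slotted steel guide (22 x 28 mm) on the block's top; 66 mm above stop_base when home
- stop_flag (a joint): angle of the stop flag about a shaft along the fence (jig y), rad: 0 down across the path on a hard stop, 2.85 folded up and back over the fence. Stiff hinge: stays where it is left; moving it takes 1 to 3 N across the arm or blade (pushing on the end face of the arm, in line with the shaft, only jams it)
- flag_face (a point): point on the face that the strip butts against (it looks to the jig's -y), 60 mm from the knob's axis towards -y. The shaft lies along jig y at jig x = +35, 25 mm above stop_base. With the flag down this point is 37 mm in front of (-x) and 53 mm below the shaft; y of this point = jig y
- flag_tip (a point): middle of the blade's free edge. The flag is an L-shaped aluminium plate 12 mm thick in y. Down: its arm reaches 52 mm from the shaft to -x, upper edge 10 mm above the shaft; at its end the blade, 30 mm wide, hangs to 62 mm below the shaft, 3 mm above the base. Folded up, this edge is about 70 mm above and 18 mm behind the shaft
- strip: the long square-cut light wood strip, 34 x 180 x 20 mm, 0.09 kg, lying loose on the sawing board. Origin centre of its underside, y along it towards the stop. Flush at the fence its origin is at jig x = +3 mm
- strip_head (a point): centre of the strip's end face towards the stop
- strip_tail (a point): centre of the strip's other end face
- offcut_a: short offcut of the same wood, 34 x 52 x 20 mm, lying on the front of the board: leave alone
- offcut_b: short offcut, 34 x 38 x 20 mm, also on the front of the board: leave alone
- razor_saw: small saw, steel blade and wood handle, 255 mm long, flat on the table left of the board: leave alone
- house_plain: plain plaster model house 53 x 61 x 72 mm, on the table to the left: leave alone
- facade: painted plaster facade tile 29 x 60 x 12 mm behind the board: leave alone

How it is judged:
By the outcome, as a careful person would: the job done as asked, in the order asked, and still so for the second after the job is handed in, with the robot touching nothing.
It also fails if it takes over 72 s, if anything falls off the work surface, if the arm or the gripper's body presses on something with over 40 N, if the wrist force passes 120 N, or if a joint passes its speed limit or range.

## Working session

There is one attempt and no reset: what is moved stays moved. The work goes in short steps, Python scripts to look and compute and a tool call to move; the robot and the scene stay as the last step left them, time stands still between calls to the robot, and variables do not carry over. Pictures are saved under pics/ and viewed, at most 10 in all, crops included, and the job is handed in when it is done.

Besides the shell and the picture viewer there is one more tool, called after "Call:" as name(argument=value, ...), one argument or row to a line, values as JSON. step_arm: Moves the arm, as the interface text tells. Its arguments: {"type":"object","properties":{"moves":{"type":"array","items":{"type":"array","items":{"type":"number"}}}},"required":["moves"]}

```bash
mkdir -p pics; ls
python3 - <<'E'
from plant import sense, read_camera, ticket, bot
import cv2,numpy as np
s=sense(); print({k:np.round(v,3) for k,v in s.items()}, bot.tcp_to_tips)
for n in ["scene","top"]:
    d=read_camera(n); np.savez(f"{n}0.npz",**d); cv2.imwrite(f"pics/{n}0.png",d["pixels"][:,:,::-1]); print(n,d["pose"].round(3).tolist(),d["intrinsics"].tolist())
E
```

```text
pics
{'t': np.float64(0.0), 'joint_positions': array([-1.023,  0.508, -0.238,  1.501,  0.126,  1.149, -0.155]), 'joint_velocities': array([-0.001,  0.001,  0.002,  0.   , -0.002, -0.001, -0.   ]), 'tau': array([ 0.0000e+00, -6.2060e+01, -2.1860e+00, -2.4965e+01,  1.3000e-02,
        1.2000e-02, -0.0000e+00]), 'tcp_pos': array([0.267, 0.565, 0.404]), 'orientation': array([-0.   ,  0.219,  0.976, -0.001]), 'contact_force': array([-0.385, -0.575,  0.088]), 'moment': array([-0.025,  0.009, -0.004]), 'grip_force': np.float64(0.0), 'gripper_width': np.float64(1.002)} 0.1734
scene [[0.731, 0.505, -0.459, -0.013], [-0.682, 0.552, -0.48, -0.391], [0.011, 0.664, 0.748, 1.014], [0.0, 0.0, 0.0, 1.0]] [[507.39062723630667, 0.0, 317.0619052037261], [0.0, 507.39062723630667, 194.0026549049252], [0.0, 0.0, 1.0]]
top [[0.005, 0.987, -0.16, 0.382], [-1.0, 0.005, 0.0, 0.198], [0.001, 0.16, 0.987, 1.18], [0.0, 0.0, 0.0, 1.0]] [[415.5677754571213, 0.0, 315.0227664881785], [0.0, 415.5677754571213, 202.57634489839867], [0.0, 0.0, 1.0]]
```

View pics/scene0.png

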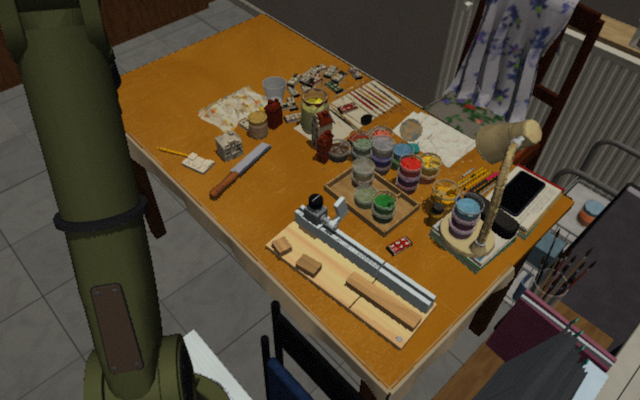

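View pics/top0.png

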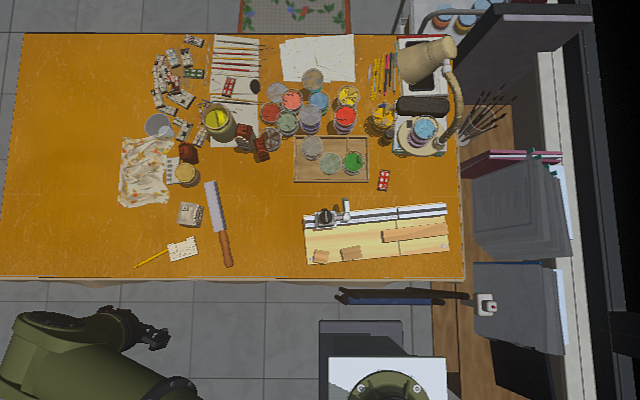

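Both pictures show the board at the table's near edge: in the top view it spans px (303–450, 203–265), with knob at (325,215), folded flag at (347,205), and strip at (383–447, 222–242). The jig's +y end points image-left. Next I measure with depth.

```bash
cat > h.py <<'E'
import numpy as np, cv2
def world(d):
    K=d["intrinsics"];P=d["pose"];Z=d["range_z"]
    v,u=np.mgrid[:Z.shape[0],:Z.shape[1]]
    c=np.stack([(u-K[0,2])*Z/K[0,0],-(v-K[1,2])*Z/K[1,1],-Z],-1)
    w=c@P[:3,:3].T+P[:3,3]; w[Z==0]=np.nan
    return w
def proj(d,p):
    K=d["intrinsics"];P=d["pose"]
    c=(np.atleast_2d(p)-P[:3,3])@P[:3,:3]
    return np.c_[K[0,0]*c[:,0]/-c[:,2]+K[0,2],K[1,1]*-c[:,1]/-c[:,2]+K[1,2]]
def ray(d,u,v,z):
    K=d["intrinsics"];P=d["pose"]
    r=P[:3,:3]@np.array([(u-K[0,2])/K[0,0],-(v-K[1,2])/K[1,1],-1])
    return P[:3,3]+r*(z-P[2,3])/r[2]
E
python3 - <<'E'
from h import *
for n,(u0,u1,v0,v1) in {"top":(295,460,190,275),"scene":(255,445,180,350)}.items():
    d=dict(np.load(n+"0.npz")); w=world(d); 
    c=w[v0:v1,u0:u1].reshape(-1,3)
    h,e=np.histogram(c[:,2],np.arange(-.01,.16,.005)); print(n,[(round(a,3),int(b)) for a,b in zip(e,h) if b])
    for lo,hi in [(.008,.022),(.028,.042),(.047,.063),(.092,.107),(.125,.16)]:
        q=c[(c[:,2]>lo)&(c[:,2]<hi)]
        if len(q)>3:
            r=cv2.minAreaRect(q[:,:2].astype(np.float32)*1000); print(lo,len(q),q[:,2].mean().round(4),[np.round(x,1) for x in r[:3]] if 0 else (np.round(r[0],1),np.round(r[1],1),round(r[2],2)))
    im=d["pixels"][v0:v1,u0:u1,::-1]; cv2.imwrite(f"pics/{n}_c.png",cv2.resize(im,None,fx=4.2 if n=="top" else 3.5,fy=4.2 if n=="top" else 3.5,interpolation=cv2.INTER_CUBIC))
E
```

```text
top [(np.float64(-0.01), 195), (np.float64(-0.005), 4049), (np.float64(0.0), 2447), (np.float64(0.005), 169), (np.float64(0.01), 2417), (np.float64(0.015), 1490), (np.float64(0.02), 62), (np.float64(0.025), 62), (np.float64(0.03), 769), (np.float64(0.035), 452), (np.float64(0.04), 31), (np.float64(0.045), 165), (np.float64(0.05), 753), (np.float64(0.055), 352), (np.float64(0.06), 62), (np.float64(0.065), 23), (np.float64(0.07), 2), (np.float64(0.075), 11), (np.float64(0.08), 39), (np.float64(0.085), 42), (np.float64(0.09), 43), (np.float64(0.095), 83), (np.float64(0.1), 28), (np.float64(0.105), 9), (np.float64(0.11), 2), (np.float64(0.115), 6), (np.float64(0.12), 3), (np.float64(0.125), 22), (np.float64(0.13), 98), (np.float64(0.135), 19), (np.float64(0.14), 11), (np.float64(0.145), 29), (np.float64(0.15), 21)]
0.008 4071 0.0143 (array([511. ,  28.2]), array([188.9, 400.7]), 5.8)
0.028 1273 0.0342 (array([482.9,  22.8]), array([109.6, 384.6]), 11.96)
0.047 1264 0.0535 (array([534.8,  30.8]), array([ 53.3, 389.9]), 5.59)
0.092 137 0.0981 (array([528.1, 151.9]), array([53.4, 88.4]), 23
[... 569 characters left out ...]
4), (np.float64(0.085), 95), (np.float64(0.09), 82), (np.float64(0.095), 122), (np.float64(0.1), 33), (np.float64(0.105), 25), (np.float64(0.11), 33), (np.float64(0.115), 29), (np.float64(0.12), 34), (np.float64(0.125), 52), (np.float64(0.13), 109), (np.float64(0.135), 16), (np.float64(0.14), 21), (np.float64(0.145), 39), (np.float64(0.15), 15)]
0.008 6327 0.0139 (array([573.7,  78.6]), array([507.6, 416.1]), 31.67)
0.028 3017 0.0342 (array([625.2,  55.3]), array([399.6, 391.4]), 14.99)
0.047 2295 0.0531 (array([666. ,  46.5]), array([316.9, 391.2]), 7.18)
0.092 209 0.0978 (array([522.6, 140.3]), array([44.4, 99. ]), 32.84)
0.125 252 0.1362 (array([527.5, 141.8]), array([32.8, 83. ]), 25.11)
```

View pics/top_c.png

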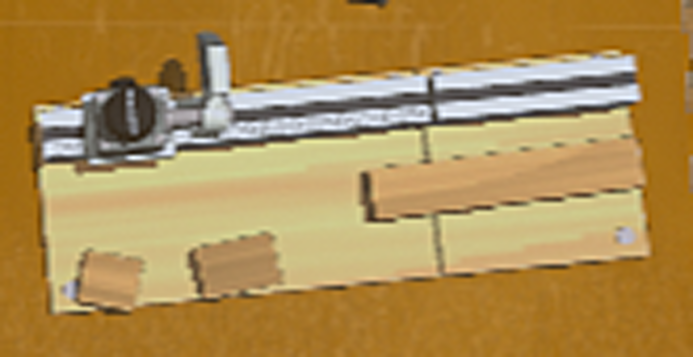

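View pics/scene_c.png

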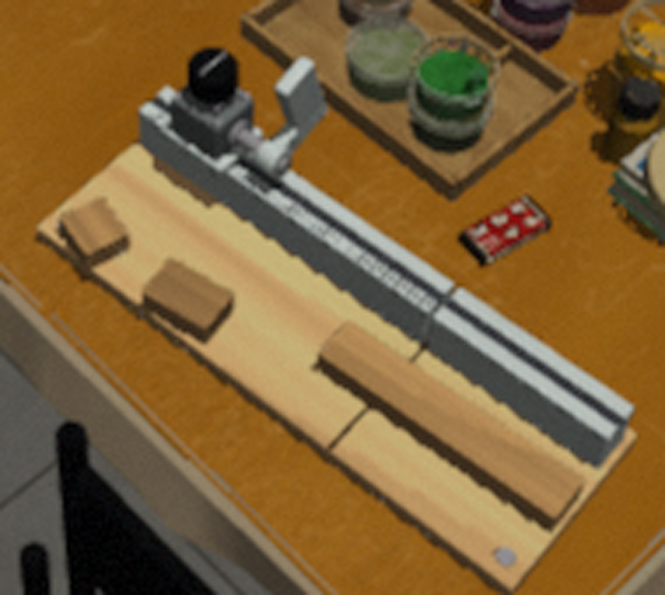

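The crops show the front board edge from crop px (55,312) to (648,255), knob top at (128,110), flag at (200–228, 35–130), strip corners (368,172),(375,218),(640,137),(640,185), and saw gap at (432,75). Casting rays.

```bash
cat >> h.py <<'E'
def jig(o,a):
    T=np.eye(4);T[:2,:2]=[[np.cos(a),-np.sin(a)],[np.sin(a),np.cos(a)]];T[:2,3]=o;return T
E
python3 - <<'E'
from h import *
d=dict(np.load("top0.npz"));s=dict(np.load("scene0.npz"))
R=lambda x,y,z:ray(d,x/4.2+295-.4,y/4.2+190-.4,z)
S=lambda x,y,z:ray(s,x/3.5+255-.4,y/3.5+180-.4,z)
fl,fr=R(55,312,.015),R(648,255,.015)
sfl,sfr=S(38,235,.015),S(513,590,.015)
print("front",fl,fr,sfl,sfr)
for p,q in[(fl,fr),(sfl,sfr)]:
    e=p-q;L=np.linalg.norm(e);a=np.arctan2(-e[0],e[1]);
    print("len",L,"yaw",np.degrees(a)); T=jig(((p+q)/2)[:2]+.08*np.array([np.cos(a),np.sin(a)]),a); print("origin",T[:2,3])
    if p is fl: T0=T
    I=np.linalg.inv(T)
    J=lambda P:np.round((I@np.r_[P,1])[:3]*1000,1)
    print("knob",J(R(128,110,.134)),J(S(213,68,.134)))
    print("gap top",J(R(432,75,.055)),J(R(432,118,.055)),"fence r end",J(R(635,55,.055)),J(R(638,100,.055)), J(S(632,408,.055)),J(S(605,440,.055)))
    print("strip",[J(R(*k,.035)) for k in[(368,172),(375,218),(640,137),(640,185)]],[J(S(*k,.035)) for k in[(347,323),(320,355),(583,483),(557,513)]])
print("offc",[J(R(*k,.035)) for k in[(85,250),(78,300),(145,255),(135,308),(190,250),(272,235),(282,280),(205,293)]])
# depth based
a=np.radians(5.7)
for n,dd in(("top",d),("scene",s)):
    w=world(dd).reshape(-1,3); w=w[~np.isnan(w[:,0])]
    j=(w-[*T0[:2,3],0])@T0[:3,:3]
    m=(abs(j[:,0]-35)<1)if 0 else (abs(j[:,0]-.035)<.03)&(abs(j[:,1])<.21)
    f=j[m&(abs(j[:,2]-.055)<.006)&(j[:,1]<.05)]; 
    for lo in(-.2,-.1,-.03):
        q=f[(f[:,1]>lo)&(f[:,1]<lo+.05)]; print(n,"fence x",np.percentile(q[:,0],[2,98]).round(4),"z",q[:,2].mean().round(4))
    k=j[(j[:,2]>.128)&(j[:,2]<.138)&(abs(j[:,0]-.035)<.05)&(abs(j[:,1])<.2)]; 
    print("hi",k[:,:2].mean(0).round(4), np.percentile(k,[2,98],axis=0).round(4).tolist())
    k=j[(j[:,2]>.138)&(j[:,2]<.17)&(abs(j[:,0]-.035)<.05)&(abs(j[:,1])<.2)]; 
    print("flag",k.mean(0).round(4),k.max(0).round(4))
E
```

```text
front [0.39829496 0.21699005 0.015     ] [ 0.4377011  -0.17660304  0.015     ] [0.39229185 0.20966091 0.015     ] [ 0.43635106 -0.18100967  0.015     ]
len 0.3955608180487586 yaw 5.717342613513924
origin [0.49760006 0.02816318]
knob [ 34.2 141.  134. ] [ 29.3 134.2 134. ]
gap top [ 48.3 -61.6  55. ] [ 20.3 -58.   55. ] fence r end [  48.9 -195.3   55. ] [  19.3 -193.    55. ] [  45.1 -195.5   55. ] [  15.4 -195.2   55. ]
strip [array([ -9.1, -15.8,  35. ]), array([-39.5, -16.7,  35. ]), array([  -3.1, -197.3,   35. ]), array([ -34.5, -192.7,   35. ])] [array([-12.2, -19.3,  35. ]), array([-42.6, -21.4,  35. ]), array([  -6.5, -197.7,   35. ]), array([ -33.5, -197.1,   35. ])]
len 0.39314719301575957 yaw 6.4345389381304745
origin [0.4938175  0.02329106]
knob [ 40.2 145.  134. ] [ 35.3 138.3 134. ]
gap top [ 51.9 -57.8  55. ] [ 23.9 -53.9  55. ] fence r end [  50.8 -191.5   55. ] [  21.2 -188.8   55. ] [  46.9 -191.7   55. ] [  17.3 -191.    55. ]
strip [array([ -5. , -11.3,  35. ]), array([-35.4, -11.8,  35. ]), array([  -1.3, -192.9,   35. ]), array([ -32.6, -187.9,   35. ])] [array([ -8.1, -14.7,  35. ]), array([-38.5, -16.4,  35. ]), array([  -4.6, -193.2,   35. ]), array([ -31.7, -192.2,   35. ])]
offc [array([-35.8, 179.2,  35. ]), array([-67.5, 187.2,  35. ]), array([-43.2, 140.7,  35. ]), array([-76.5, 151. ,  35. ]), array([-43.1, 111.1,  35. ]), array([-39.2,  56.6,  35. ]), array([-68.9,  53.8,  35. ]), array([-71.8, 104.6,  35. ])]
top fence x [0.0193 0.0487] z 0.0535
top fence x [0.0194 0.0481] z 0.0536
top fence x [0.0193 0.048 ] z 0.0537
hi [0.0344 0.1356] [[0.0193, 0.0899, 0.1288], [0.0608, 0.1518, 0.1364]]
flag [0.0527 0.0846 0.1487] [0.0693 0.0902 0.1553]
scene fence x [0.017  0.0474] z 0.0527
scene fence x [0.017  0.0473] z 0.0528
scene fence x [0.0173 0.0467] z 0.0526
hi [0.0346 0.1251] [[0.0184, 0.0756, 0.1284], [0.0653, 0.148, 0.1365]]
flag [0.0501 0.0802 0.1464] [0.0651 0.0878 0.1541]
```

Call:
step_arm(
  moves=[
    [0, 0, 0.172, 0, 0, 0, -1],
    [0, 0, 0.172, 0, 0, 0, -1],
    [0, 0, 0.172, 0, 0, 0, -1],
    [0, 0, 0.172, 0, 0, 0, -1],
    [0, 0, 0.172, 0, 0, 0, -1],
    [0, 0, 0.17, 0, 0, 0, -1],
  ],
)

```text
t: 0.85
tcp_pos: [0.2672, 0.5649, 0.4042]
orientation: [0.0, 0.673, 0.739, -0.0]
contact_force: [0.7, 0.1, -0.6]
gripper_width: 1.003
grip_force: 0.0
```

Call:
step_arm(
  moves=[
    [0, 0, 0, -4.2, 2.1, 0, -1],
    [0, 0, 0, -4.2, 2.1, 0, -1],
    [0, 0, 0, -4.2, 2.1, 0, -1],
    [0, 0, 0, -4.2, 2.1, 0, -1],
    [0, 0, 0, -4.2, 2.1, 0, -1],
    [0, 0, 0, -4.2, 2.1, 0, -1],
    [0, 0, 0, -4.2, 2.1, 0, -1],
    [0, 0, 0, -4.2, 2.1, 0, -1],
    [0, 0, 0, -4.2, 2.1, 0, -1],
    [0, 0, 0, -4.0, 2.2, 0, -1],
  ],
)

```text
t: 2.1
tcp_pos: [0.519, 0.1684, 0.4045]
orientation: [-0.0, 0.671, 0.741, -0.0]
contact_force: [-0.2, 0.7, 0.3]
gripper_width: 0.998
grip_force: 0.0
```

```bash
cat >> h.py <<'E'
from scipy.spatial.transform import Rotation as Rn
def to(s,p,jy=None,a=0):
    """tool-frame shift cm to world TCP p; closing-line yaw"""
    q=np.array(s["orientation"]);R=Rn.from_quat(q[[1,2,3,0]]).as_matrix()
    print("t",round(float(s["t"]),2),"tcp",np.round(s["tcp_pos"],4),"yaw_y",np.degrees(np.arctan2(R[1,1],R[0,1])).round(2),"tilt",R[:,2].round(4),"F",np.round(s["contact_force"],2),"w",round(float(s["gripper_width"]),3),"g",round(float(s["grip_force"]),1))
    if p is not None: print("tool shift cm",(R.T@(np.array(p)-s["tcp_pos"])*100).round(2))
E
python3 - <<'E'
from h import *
from plant import sense, read_camera
s=sense(); to(s,[.5185,.1705,.30]); print(np.round(s["joint_positions"],2))
d=read_camera("wrist");np.savez("wrist1.npz",**d);print(d["pose"].round(3).tolist(),d["intrinsics"][0,0])
cv2.imwrite("pics/wrist1.png",d["pixels"][:,:,::-1])
E
```

```text
t 2.1 tcp [0.519  0.1684 0.4045] yaw_y 5.67 tilt [-6.e-04 -2.e-04 -1.e+00] F [-0.19  0.69  0.3 ] w 0.998 g 0.0
tool shift cm [ 0.22 -0.03 10.45]
[-0.45  0.38  0.13  1.71 -0.05  1.05 -0.2 ]
[[0.995, -0.093, -0.03, 0.51], [0.098, 0.944, 0.314, 0.249], [-0.001, -0.316, 0.949, 0.373], [0.0, 0.0, 0.0, 1.0]] 314.03236528781196
```

View pics/wrist1.png

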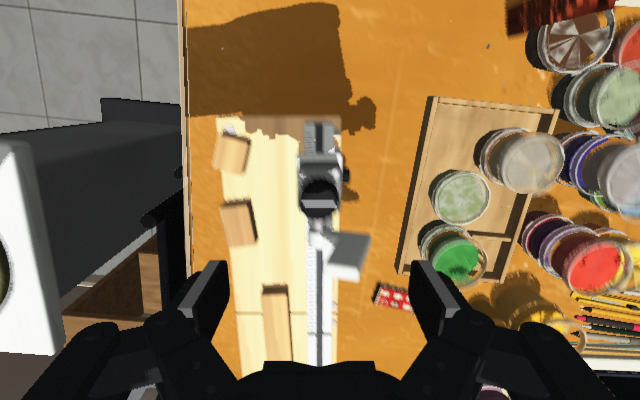

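The wrist view shows the knob's top face with its line near px (320,203), flag blade at (348,255), fence along columns 305–335.

Run:
```python
from h import *
d=dict(np.load("wrist1.npz"));T=jig((.4976,.0282),np.radians(5.7));I=np.linalg.inv(T)
J=lambda P:((I@np.r_[P,1])[:3]*1000).round(1)
w=world(d)
g=d["pixels"].astype(int).sum(2)
z=w[:,:,2]; u0,v0=295,165
m=np.zeros(z.shape,bool);m[165:235,290:350]=1
k=m&(abs(z-.134)<.006); ys,xs=np.nonzero(k); print("knob top px",xs.mean(),ys.mean(),xs.min(),xs.max(),ys.min(),ys.max(),len(xs))
c=cv2.minEnclosingCircle(np.c_[xs,ys].astype(np.float32)); print(c); P=ray(d,*c[0],.134); print("knob",P.round(4),J(P), "mean",J(ray(d,xs.mean(),ys.mean(),.134)))
print("line z",z[203,310:330].round(3))
q=w[(abs(z-.055)<.005)]; q=q[(q[:,0]>.45)&(q[:,0]<.6)&(q[:,1]<.06)&(q[:,1]>-.1)]; j=np.array([J(p) for p in q]); 
for lo in(-90,-50,-10):
    b=j[(j[:,1]>lo)&(j[:,1]<lo+30)]; print("fence x",np.percentile(b[:,0],[3,97]))
```

```text
knob top px 316.9925373134328 198.7189054726368 297 337 179 218 1206
((317.0, 199.0), 20.24855613708496)
knob [0.5165 0.1704 0.134 ] [ 33.  139.6 134. ] mean [ 33.  139.8 134. ]
line z [0.133 0.133 0.134 0.134 0.134 0.133 0.134 0.135 0.134 0.134 0.133 0.134
 0.134 0.134 0.135 0.134 0.134 0.134 0.133 0.133]
fence x [19.1 46.9]
fence x [18.7 47.7]
fence x [19.1 47.3]
```

Call:
step_arm(
  moves=[
    [0, 0, 0, 0.2, -0.2, 2.0, -1],
    [0, 0, 0, 0, 0, 2.5, -1],
    [0, 0, 0, 0, 0, 2.5, -1],
    [0, 0, 0, 0, 0, 2.5, -1],
    [0, 0, 0, 0, 0, 1.8, -1],
    [0, 0, 0, 0, 0, 1.0, -1],
    [0, 0, 0, 0, 0, 0, -1],
  ],
)

```text
t: 3.02
tcp_pos: [0.5162, 0.1717, 0.2812]
orientation: [-0.0, 0.671, 0.741, -0.001]
contact_force: [-0.2, 0.8, -0.2]
gripper_width: 0.999
grip_force: 0.0
```

Call:
step_arm(
  moves=[
    [0, 0, 0, 0, 0, 0, 1],
    [0, 0, 0, 0, 0, 0, 1],
    [0, 0, 0, 0, 0, 0, 1],
    [0, 0, 0, 0, 0, 0, 1],
    [0, 0, 0, 0, 0, 0, 1],
    [0, 0, 0, 0, 0, 0, 1],
    [0, 0, 0, 0, 0, 0, 1],
    [0, 0, 0, 0, 0, 0, 1],
  ],
)

```text
t: 4.03
tcp_pos: [0.5169, 0.1717, 0.2826]
orientation: [0.001, 0.671, 0.741, 0.001]
contact_force: [0.5, 0.1, 5.8]
gripper_width: 0.355
grip_force: 59.1
```

Run:
```python
from h import *
from plant import sense
to(sense(),[.517,.1704,.281])
```

```text
t 4.03 tcp [0.5169 0.1717 0.2826] yaw_y 5.66 tilt [ 2.3e-03  7.0e-04 -1.0e+00] F [0.45 0.05 5.85] w 0.355 g 59.1
tool shift cm [-0.13 -0.    0.16]
```

Call:
step_arm(
  moves=[
    [0, 0, 0, 0, 0, -0.2, 1],
    [0, 0, 0, 0, 0, -0.2, 1],
    [0, 0, 0, 0, 0, -0.2, 1],
    [0, 0, 0, 0, 0, -0.2, 1],
    [0, 0, 0, 0, 0, -0.2, 1],
    [0, 0, 0, 0, 0, -0.1, 1],
    [0, 0, 0, 0, 0, 0, 1],
  ],
)

```text
t: 4.9
tcp_pos: [0.5169, 0.1717, 0.2926]
orientation: [0.0, 0.671, 0.741, 0.001]
contact_force: [4.2, 1.3, -4.7]
gripper_width: 0.353
grip_force: 59.8
```

Call:
step_arm(
  moves=[
    [0, 0, -0.13, 0, 0, 0, 1],
    [0, 0, -0.13, 0, 0, 0, 1],
    [0, 0, -0.13, 0, 0, 0, 1],
    [0, 0, -0.13, 0, 0, 0, 1],
    [0, 0, 0, 0, 0, 0, 1],
  ],
)

```text
t: 5.52
tcp_pos: [0.5163, 0.1714, 0.2924]
orientation: [-0.0, 0.459, 0.889, -0.0]
contact_force: [3.0, 0.1, -5.6]
gripper_width: 0.356
grip_force: 59.7
```

Call:
step_arm(
  moves=[
    [0, 0, -0.13, 0, 0, 0, 1],
    [0, 0, -0.13, 0, 0, 0, 1],
    [0, 0, -0.13, 0, 0, 0, 1],
    [0, 0, -0.13, 0, 0, 0, 1],
    [0, 0, -0.13, 0, 0, 0, 1],
    [0, 0, -0.13, 0, 0, 0, 1],
    [0, 0, -0.13, 0, 0, 0, 1],
    [0, 0, -0.13, 0, 0, 0, 1],
    [0, 0, 0, 0, 0, 0, 1],
  ],
)

```text
t: 6.65
tcp_pos: [0.5158, 0.17, 0.2919]
orientation: [-0.002, -0.042, 0.999, -0.001]
contact_force: [0.9, -5.2, -5.1]
gripper_width: 0.35
grip_force: 59.9
```

Run:
```python
from h import *
from plant import sense
s=sense();to(s,[.517,.1704,.281]);print(np.round(s["moment"],2))
```

```text
t 6.65 tcp [0.5158 0.17   0.2919] yaw_y 94.79 tilt [-0.003  -0.0029 -1.    ] F [ 0.88 -5.2  -5.11] w 0.35 g 59.9
tool shift cm [-0.12  0.03  1.09]
[-1.14 -0.14 -0.04]
```

Call:
step_arm(
  moves=[
    [0, 0, 0, 0, 0, 0.2, 1],
    [0, 0, 0, 0, 0, 0.1, 1],
    [0, 0, 0, 0, 0, 0, 1],
    [0, 0, 0, 0, 0, 0, -0.18],
    [0, 0, 0, 0, 0, 0, -0.18],
    [0, 0, 0, 0, 0, 0, -0.18],
    [0, 0, 0, 0, 0, 0, -0.18],
  ],
)

```text
t: 7.52
tcp_pos: [0.5163, 0.172, 0.2896]
orientation: [-0.0, -0.044, 0.999, 0.0]
contact_force: [0.9, 0.2, 0.3]
gripper_width: 0.592
grip_force: 0.0
```

Call:
step_arm(
  moves=[
    [0, 0, 0, 0, 0, -1.0, -0.18],
    [0, 0, 0, 0, 0, -2.0, -0.18],
    [0, 0, 0, 0, 0, -3.0, -0.18],
    [0, 0, 0, 0, 0, -3.0, 0.2],
    [0, 0, 0, 0, 0, -1.0, 1],
    [0, 0, 0, 0, 0, 0, 1],
  ],
)

```text
t: 8.28
tcp_pos: [0.5163, 0.1716, 0.3901]
orientation: [0.001, -0.044, 0.999, 0.0]
contact_force: [-0.0, -0.1, -0.7]
gripper_width: 0.004
grip_force: 0.0
```

Run:
```python
from h import *
from plant import sense, read_camera
s=sense();to(s,None)
d=read_camera("wrist");np.savez("wrist2.npz",**d)
cv2.imwrite("pics/wrist2.png",d["pixels"][:,:,::-1])
w=world(d);z=w[:,:,2]
T=jig((.4964,.0282),np.radians(5.7));j=(w-T[:3,3])@T[:3,:3]
m=(abs(j[:,:,0]-.035)<.02)&(abs(j[:,:,1]-.139)<.025)&(z>.115)&(z<.2)
print("knob top z",np.percentile(z[m],[10,50,90]), j[m].mean(0).round(4))
f=j[(abs(j[:,:,0]-.055)<.04)&(abs(j[:,:,1]-.085)<.015)&(z>.1)&(z<.2)]; print("flag",len(f),f.mean(0).round(4),np.percentile(f,[2,98],axis=0).round(4).tolist())
```

```text
t 8.28 tcp [0.5163 0.1716 0.3901] yaw_y 95.04 tilt [ 1.1e-03  3.0e-04 -1.0e+00] F [-0.02 -0.09 -0.74] w 0.004 g 0.0
knob top z [0.13155902 0.14122982 0.14222652] [0.0312 0.1382 0.1392]
flag 1131 [0.0539 0.0867 0.1394] [[0.0386, 0.0789, 0.103], [0.0738, 0.0903, 0.1537]]
```

View pics/wrist2.png

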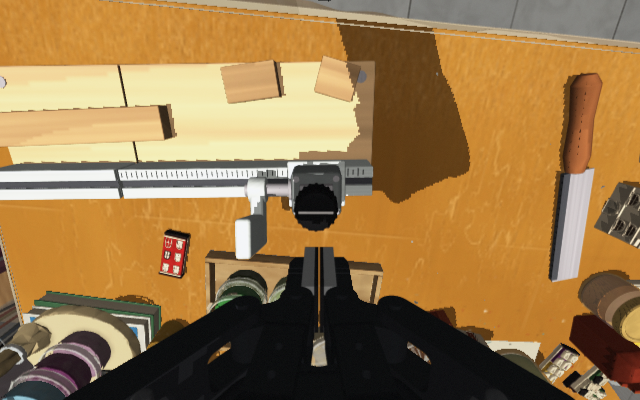

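The wrist view shows the knob raised (top z 141.5 mm = parked) and its line along the fence. The flag is folded back at px (250,235), with the jars at (240–380, 260–310) behind. Checking clearance there.

Run:
```python
from h import *
K=np.array([.5165,.1705,0]);T=jig(K[:2],np.radians(5.7))
for n in("top0","wrist2"):
    d=dict(np.load(n+".npz"));w=world(d);j=(w-K)@T[:3,:3]
    for x0 in (50,70,90,110):
        m=(j[:,:,0]*1000>x0)&(j[:,:,0]*1000<x0+20)&(abs(j[:,:,1]+.054)<.05)&(j[:,:,2]<.2)
        print(n,x0,np.nanmax(j[m][:,2]).round(3) if m.any() else None)
from plant import sense
p=K+.065*T[:3,0]-.054*T[:3,1]; p[2]=.390; to(sense(),p)
```

```text
top0 50 0.091
top0 70 0.004
top0 90 0.027
top0 110 0.074
wrist2 50 0.087
wrist2 70 0.002
wrist2 90 0.024
wrist2 110 0.074
t 8.32 tcp [0.5161 0.1715 0.3892] yaw_y 95.04 tilt [-5.e-04 -3.e-04 -1.e+00] F [ 0.01 -0.32  0.01] w -0.002 g 0.0
tool shift cm [-6.59 -5.43 -0.08]
```

Call:
step_arm(
  moves=[
    [0, 0, 0, -3.3, -2.7, 0, 1],
    [0, 0, 0, -3.3, -2.7, 0, 1],
    [0, 0, 0, 0, 0, 3.0, 1],
    [0, 0, 0, 0, 0, 3.0, 1],
    [0, 0, 0, 0, 0, 2.1, 1],
    [0, 0, 0, 0, 0, 0, 1],
  ],
)

```text
t: 9.07
tcp_pos: [0.586, 0.1234, 0.3058]
orientation: [-0.003, -0.044, 0.999, -0.0]
contact_force: [-0.4, -0.0, -0.3]
gripper_width: 0.002
grip_force: 0.0
```

Call:
step_arm(
  moves=[
    [0, 0, 0, 0.8, 0, 0, 1],
    [0, 0, 0, 0.8, 0, 0, 1],
    [0, 0, 0, 0.8, 0, 0, 1],
    [0, 0, 0, 0.8, 0, 0, 1],
    [0, 0, 0, 0, 0, 0, 1],
  ],
)

```text
t: 9.7
tcp_pos: [0.5571, 0.121, 0.3127]
orientation: [0.006, -0.044, 0.999, 0.001]
contact_force: [6.8, -0.4, 11.1]
gripper_width: 0.001
grip_force: 5.6
```

```bash
cat > look.py <<'E'
import sys
from h import *
from plant import sense, read_camera
s=sense();to(s,None)
K=np.array([.5165,.1705,0]);T=jig(K[:2],np.radians(5.7))
tip=np.array(s["tcp_pos"])-[0,0,.1734]; print("tip rel shaft mm",((tip-K-[0,0,.08])@T[:3,:3]*1000).round(1))
for n in sys.argv[1:]:
    d=read_camera(n);np.savez(n+"L.npz",**d);w=world(d);j=(w-K-[0,0,.08])@T[:3,:3]*1000
    m=(abs(j[:,:,1]+54)<5)&(abs(j[:,:,0]+5)<85)&(j[:,:,2]>-22)&(j[:,:,2]<90)
    if m.any(): q=j[m]; print(n,len(q),np.percentile(q,[1,50,99],axis=0).round(0).tolist())
E
python3 look.py wrist
```

```text
t 9.7 tcp [0.5571 0.121  0.3127] yaw_y 95.01 tilt [ 0.0118  0.002  -0.9999] F [ 6.84 -0.43 11.09] w 0.001 g 5.6
tip rel shaft mm [ 35.5 -53.3  59.3]
wrist 2615 [[-11.0, -59.0, 2.0], [6.0, -54.0, 71.0], [26.0, -49.0, 89.0]]
```

Call:
step_arm(
  moves=[
    [0, 0, 0, 0.4, 0, -0.5, 1],
    [0, 0, 0, 0.6, 0, -0.3, 1],
    [0, 0, 0, 0.6, 0, -0.2, 1],
    [0, 0, 0, 0.6, 0, -0.1, 1],
    [0, 0, 0, 0.6, 0, 0, 1],
    [0, 0, 0, 0, 0, 0, 1],
  ],
)

```text
t: 10.5
tcp_pos: [0.5264, 0.1183, 0.3194]
orientation: [-0.001, -0.044, 0.999, -0.0]
contact_force: [-0.6, -0.5, -0.5]
gripper_width: 0.001
grip_force: 0.0
```

```bash
python3 look.py wrist scene
python3 - <<'E'
import numpy as np,cv2
a=np.load("wristL.npz")["pixels"];b=np.load("sceneL.npz")["pixels"]
cv2.imwrite("pics/l1.png",np.hstack([cv2.resize(a,(512,320)),cv2.resize(b[180:260,280:350],(280,320),interpolation=2)])[:,:,::-1])
E
```

```text
t 10.5 tcp [0.5264 0.1183 0.3194] yaw_y 95.06 tilt [-1.3e-03 -5.0e-04 -1.0e+00] F [-0.55 -0.46 -0.47] w 0.001 g 0.0
tip rel shaft mm [  4.6 -52.9  66. ]
wrist 1854 [[-38.0, -59.0, 54.0], [-22.0, -54.0, 71.0], [-6.0, -49.0, 89.0]]
scene 103 [[-38.0, -59.0, -4.0], [-10.0, -55.0, 60.0], [33.0, -49.0, 87.0]]
```

View pics/l1.png

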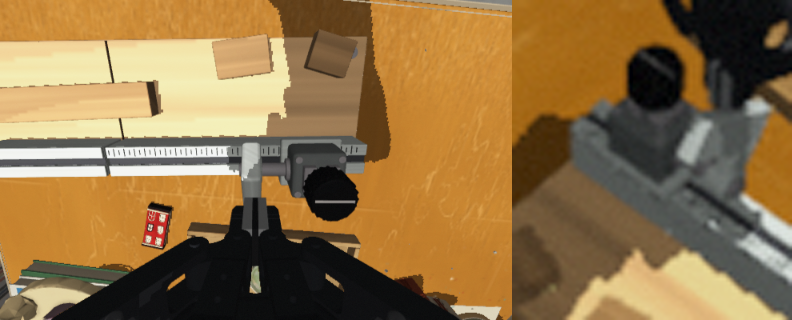

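The picture shows the blade lying forward over the fence top (wrist view 252,165), the tip at x≈−38 rel. the shaft; knob still parked. Continuing over the top.

Call:
step_arm(
  moves=[
    [0, 0, 0, 0, 0, -1.2, 1],
    [0, 0, 0, 2.0, 0, 0, 1],
    [0, 0, 0, 2.0, 0, 0, 1],
    [0, 0, 0, 0, 0, 0.7, 1],
    [0, 0, 0, 0, 0, 0.7, 1],
    [0, 0, 0, 0, 0, 0.6, 1],
    [0, 0, 0, 0, 0, 0.6, 1],
    [0, 0, 0, 0, 0, 0, 1],
  ],
)

```text
t: 11.6
tcp_pos: [0.4812, 0.1128, 0.3093]
orientation: [-0.007, -0.043, 0.999, -0.004]
contact_force: [-43.5, -14.0, 78.6]
gripper_width: -0.006
grip_force: 38.8
```

Call:
step_arm(
  moves=[
    [0, 0, 0, 1.0, 0, 0.5, 1],
    [0, 0, 0, 1.0, 0, 0.5, 1],
    [0, 0, 0, 0.6, 0, 0.8, 1],
    [0, 0, 0, 0.6, 0, 0.8, 1],
    [0, 0, 0, 0.4, 0, 0.8, 1],
    [0, 0, 0, 0.4, 0, 0.8, 1],
    [0, 0, 0, 0.1, 0, 0.8, 1],
    [0, 0, 0, 0, 0, 0, 1],
  ],
)

```text
t: 12.6
tcp_pos: [0.444, 0.1109, 0.2542]
orientation: [-0.004, -0.044, 0.999, -0.001]
contact_force: [-10.7, 0.1, 4.6]
gripper_width: -0.003
grip_force: 4.9
```

```bash
python3 look.py wrist scene
```

```text
t 12.6 tcp [0.444  0.1109 0.2542] yaw_y 95.08 tilt [-0.0076 -0.0024 -1.    ] F [-10.65   0.1    4.56] w -0.003 g 4.9
tip rel shaft mm [-78.1 -52.1   0.8]
wrist 1829 [[-90.0, -57.0, 37.0], [-80.0, -53.0, 47.0], [-56.0, -49.0, 85.0]]
scene 53 [[-90.0, -59.0, -5.0], [-19.0, -55.0, 48.0], [0.0, -50.0, 79.0]]
```

```bash
cat > flag.py <<'E'
from h import *
import sys
K=np.array([.5165,.1705,0]);T=jig(K[:2],np.radians(5.7))
for n in sys.argv[1:]:
    d=dict(np.load(n+".npz"));w=world(d);j=(w-K-[0,0,.08])@T[:3,:3]*1000
    q=j[(abs(j[:,:,1]+54)<6)&(j[:,:,2]>-60)&(j[:,:,2]<95)&(abs(j[:,:,0])<95)]
    print(n)
    for x in range(-95,60,10):
        b=q[(q[:,0]>=x)&(q[:,0]<x+10)]
        if len(b): print(x,len(b),np.percentile(b[:,2],[0,50,100]).round(0))
    k=j[(abs(j[:,:,0])<25)&(abs(j[:,:,1])<25)&(j[:,:,2]>50)&(j[:,:,2]<68)]
    if len(k): print("knob",k.mean(0).round(1),len(k))
    k=j[(abs(j[:,:,0])<20)&(abs(j[:,:,1])<35)&(abs(j[:,:,2]-18)<5)]
    if len(k): print("block top y",np.percentile(k,[2,98],axis=0).round(1).tolist())
E
python3 flag.py wristL sceneL wrist2
```

```text
wristL
-95 4035 [-47.  53.  90.]
-85 603 [-47.  39.  69.]
-75 474 [37. 48. 57.]
-65 265 [38. 41. 43.]
-55 1 [41. 41. 41.]
sceneL
-95 104 [-49.  33.  92.]
-85 8 [-50. -47. -45.]
-35 1 [49. 49. 49.]
-25 19 [-57.  45.  49.]
-15 30 [-57.  46.  53.]
-5 6 [46. 49. 50.]
5 1 [-24. -24. -24.]
wrist2
-95 133 [-47. -45. -43.]
-85 79 [-51. -45. -43.]
-25 1 [-28. -28. -28.]
-15 327 [-56. -25.  11.]
-5 208 [-30.  11.  67.]
5 493 [ 1. 57. 71.]
15 459 [-2. 64. 74.]
25 324 [-0. 61. 75.]
35 95 [ 4. 26. 56.]
45 14 [ 7. 13. 27.]
knob [-1.9 -1.4 60.6] 1512
block top y [[-19.6, -22.9, 14.8], [15.3, 19.7, 21.2]]
```

Call:
step_arm(
  moves=[
    [0, 0, 0, 0.8, 0, 0, 1],
    [0, 0, 0, 0, 0, -3.3, 1],
    [0, 0, 0, 0, 0, -3.3, 1],
    [0, 0, 0, -1.6, 0, 0, 1],
    [0, 0, 0, -1.5, 0, 0, 1],
    [0, 0, 0, 0, 0, 1.0, 1],
    [0, 0, 0, 0, 0, 0, 1],
  ],
)

```text
t: 13.58
tcp_pos: [0.4687, 0.1131, 0.3097]
orientation: [-0.002, -0.044, 0.999, -0.0]
contact_force: [-0.5, 0.4, -0.3]
gripper_width: 0.001
grip_force: 0.0
```

```bash
python3 look.py wrist; python3 flag.py wristL
```

```text
t 13.57 tcp [0.4687 0.1131 0.3097] yaw_y 95.06 tilt [-4.e-03 -8.e-04 -1.e+00] F [-0.54  0.42 -0.28] w 0.001 g 0.0
tip rel shaft mm [-53.3 -52.4  56.3]
wrist 1423 [[-69.0, -59.0, 16.0], [-66.0, -54.0, 64.0], [-1.0, -49.0, 90.0]]
wristL
-95 201 [-47. -45. -43.]
-85 100 [-47. -45. -44.]
-75 1316 [13. 74. 95.]
-65 582 [12. 70. 95.]
-55 170 [92. 93. 95.]
-45 21 [92. 94. 94.]
-15 24 [50. 52. 52.]
-5 69 [50. 52. 53.]
knob [-2.1  0.5 61.5] 134
block top y [[-19.8, -23.1, 13.4], [-1.6, 18.6, 21.7]]
```

Call:
step_arm(
  moves=[
    [0, 0, 0, 0, 0, 1.1, 1],
    [0, 0, 0, 0.3, 0, 0.4, 1],
    [0, 0, 0, 0.4, 0, 0.4, 1],
    [0, 0, 0, 0.3, 0, 0.4, 1],
    [0, 0, 0, 0.2, 0, 0.5, 1],
    [0, 0, 0, 0.2, 0, 0.5, 1],
    [0, 0, 0, 0.2, 0, 0.5, 1],
    [0, 0, 0, 0, 0, 0, 1],
  ],
)

```text
t: 14.62
tcp_pos: [0.453, 0.1118, 0.2731]
orientation: [-0.001, -0.044, 0.999, -0.0]
contact_force: [-2.0, 0.4, 0.7]
gripper_width: -0.0
grip_force: 1.1
```

Call:
step_arm(
  moves=[
    [0, 0, 0, 0.2, 0, 0.5, 1],
    [0, 0, 0, 0.1, 0, 0.5, 1],
    [0, 0, 0, 0.1, 0, 0.5, 1],
    [0, 0, 0, 0, 0, 0.5, 1],
    [0, 0, 0, 0, 0, 0, 1],
  ],
)

```text
t: 15.25
tcp_pos: [0.4495, 0.1116, 0.2533]
orientation: [-0.0, -0.044, 0.999, 0.0]
contact_force: [-1.0, -0.0, -0.5]
gripper_width: 0.004
grip_force: 0.5
```

```bash
python3 look.py wrist; python3 flag.py wristL
```

```text
t 15.25 tcp [0.4495 0.1116 0.2533] yaw_y 95.06 tilt [-1.e-04  1.e-04 -1.e+00] F [-0.95 -0.01 -0.45] w 0.004 g 0.5
tip rel shaft mm [-72.5 -52.   -0.1]
wrist 4529 [[-90.0, -59.0, -17.0], [-84.0, -54.0, 47.0], [-41.0, -49.0, 86.0]]
wristL
-95 1979 [-47.  69.  91.]
-85 3372 [-47.  47.  85.]
-75 571 [-18.  47.  64.]
-65 109 [36. 46. 55.]
-55 113 [21. 24. 27.]
-45 247 [23. 29. 33.]
```

Call:
step_arm(
  moves=[
    [0, 0, 0, 0, 0, 0.6, 1],
    [0, 0, 0, 0, 0, 0.6, 1],
    [0, 0, 0, -0.1, 0, 0.6, 1],
    [0, 0, 0, -0.2, 0, 0.6, 1],
    [0, 0, 0, -0.2, 0, 0.6, 1],
    [0, 0, 0, -0.3, 0, 0.4, 1],
    [0, 0, 0, 0, 0, 0, 1],
  ],
)

```text
t: 16.18
tcp_pos: [0.4572, 0.1122, 0.2192]
orientation: [-0.001, -0.044, 0.999, -0.0]
contact_force: [-1.9, 0.1, -1.0]
gripper_width: 0.002
grip_force: 0.7
```

Call:
step_arm(
  moves=[
    [0, 0, 0, -0.3, 0, 0, 1],
    [0, 0, 0, -0.2, 0, 0, 1],
    [0, 0, 0, -0.2, 0, 0, 1],
    [0, 0, 0, 0, 0, 0, 1],
  ],
)

```text
t: 16.68
tcp_pos: [0.4603, 0.1123, 0.2182]
orientation: [-0.006, -0.045, 0.999, -0.001]
contact_force: [-13.0, 0.9, -3.2]
gripper_width: -0.001
grip_force: 3.6
```

```bash
python3 look.py wrist; python3 flag.py wristL
```

```text
t 16.68 tcp [0.4603 0.1123 0.2182] yaw_y 95.11 tilt [-0.0109 -0.0032 -0.9999] F [-12.96   0.92  -3.19] w -0.001 g 3.6
tip rel shaft mm [-61.7 -52.3 -35.2]
wrist 4675 [[-81.0, -59.0, -20.0], [-74.0, -55.0, 17.0], [-48.0, -49.0, 52.0]]
wristL
-95 416 [-47. -45. -43.]
-85 2626 [-47.  21.  56.]
-75 2428 [-33.  36.  50.]
-65 576 [ 1. 12. 29.]
-55 440 [-0. 10. 20.]
```

Call:
step_arm(
  moves=[
    [0, 0, 0, 0.8, 0, 0, 1],
    [0, 0, 0, 0, 0, -2.5, 1],
    [0, 0, 0, 0, 0, -5.0, 1],
    [0, 0, 0, 0, 0, -5.0, 0.5],
    [0, 0, 0, 0, 0, -4.5, -0.18],
    [0, 0, 0, 0, 0, 0, -0.18],
  ],
)

```text
t: 17.48
tcp_pos: [0.4575, 0.1125, 0.3936]
orientation: [0.005, -0.044, 0.999, 0.001]
contact_force: [0.3, -0.7, -0.2]
gripper_width: 0.588
grip_force: 0.0
```

```bash
python3 - <<'E'
from h import *
from plant import sense
to(sense(),[.5163,.1717,.288])
E
python3 look.py wrist top; python3 flag.py wristL topL
```

```text
t 17.48 tcp [0.4575 0.1125 0.3936] yaw_y 95.01 tilt [ 0.0093  0.0018 -1.    ] F [ 0.28 -0.68 -0.18] w 0.588 g 0.0
tool shift cm [-6.28  5.37 10.62]
t 17.48 tcp [0.4575 0.1125 0.3936] yaw_y 95.01 tilt [ 0.0093  0.0018 -1.    ] F [ 0.28 -0.68 -0.18] w 0.588 g 0.0
tip rel shaft mm [-64.5 -51.8 140.2]
wrist 700 [[-53.0, -59.0, -19.0], [-29.0, -54.0, 11.0], [9.0, -49.0, 14.0]]
wristL
-95 120 [-47. -45. -44.]
-85 59 [-47. -45. -44.]
-65 27 [-56. -52. -40.]
-55 295 [-54.  -5.  14.]
-45 106 [10. 12. 14.]
-35 107 [10. 12. 13.]
-25 99 [ 9. 11. 13.]
-15 148 [-60.  10.  12.]
-5 113 [-29.  11.  13.]
5 35 [ 5.  9. 11.]
knob [ -2.5 -14.9  58. ] 202
block top y [[-19.7, -23.3, 13.5], [15.6, 18.9, 21.6]]
topL
-95 16 [-48. -46. -41.]
-85 7 [-49. -45. -42.]
knob [ 0.  -1.3 60.2] 134
block top y [[-18.8, -22.6, 13.9], [19.8, 19.4, 22.4]]
```

Flag is level (upper edge z 10–12 over its length) and the carriage hasn't moved. Back to the knob.

Call:
step_arm(
  moves=[
    [0, 0, 0, -3.0, 2.6, 0, -0.18],
    [0, 0, 0, -3.0, 2.6, 0, -0.18],
    [0, 0, 0, -0.1, 0.1, 2.5, -0.18],
    [0, 0, 0, 0, 0, 0, -0.18],
  ],
)

```text
t: 18.08
tcp_pos: [0.5119, 0.1701, 0.3617]
orientation: [-0.003, -0.044, 0.999, -0.001]
contact_force: [-0.7, 0.2, -0.3]
gripper_width: 0.583
grip_force: 0.0
```

Run:
```python
from h import *
from plant import sense
to(sense(),[.5163,.1713,.289])
```

```text
t 18.07 tcp [0.5119 0.1701 0.3617] yaw_y 95.1 tilt [-0.0057 -0.0019 -1.    ] F [-0.71  0.16 -0.35] w 0.583 g 0.0
tool shift cm [-0.49  0.09  7.27]
```

Call:
step_arm(
  moves=[
    [0, 0, 0, -0.4, 0.1, 0, -0.18],
    [0, 0, 0, 0, 0, 2.0, -0.18],
    [0, 0, 0, 0, 0, 2.0, -0.18],
    [0, 0, 0, 0, 0, 1.8, -0.18],
    [0, 0, 0, 0, 0, 1.4, -0.18],
    [0, 0, 0, 0, 0, 0, -0.18],
    [0, 0, 0, 0, 0, 0, -0.18],
  ],
)

```text
t: 18.95
tcp_pos: [0.5166, 0.1717, 0.2934]
orientation: [0.001, -0.044, 0.999, 0.0]
contact_force: [0.4, -1.0, -0.4]
gripper_width: 0.586
grip_force: 0.0
```

Run:
```python
from h import *
from plant import sense
to(sense(),[.5163,.1713,.289])
```

```text
t 18.95 tcp [0.5166 0.1717 0.2934] yaw_y 95.04 tilt [ 1.e-03  3.e-04 -1.e+00] F [ 0.4  -0.97 -0.4 ] w 0.586 g 0.0
tool shift cm [ 0.04 -0.04  0.44]
```

Call:
step_arm(
  moves=[
    [0, 0, 0, 0, -0.15, 0.3, -0.18],
    [0, 0, 0, 0, 0, 0, 0.1],
    [0, 0, 0, 0, 0, 0, 1],
    [0, 0, 0, 0, 0, 0, 1],
    [0, 0, 0, 0, 0, 0, 1],
    [0, 0, 0, 0, 0, 0, 1],
    [0, 0, 0, 0, 0, 0, 1],
  ],
)

```text
t: 19.82
tcp_pos: [0.5165, 0.1698, 0.2902]
orientation: [0.0, -0.044, 0.999, -0.0]
contact_force: [-0.5, -3.4, 4.8]
gripper_width: 0.355
grip_force: 59.1
```

Call:
step_arm(
  moves=[
    [0, 0, 0, 0, 0, -0.15, 1],
    [0, 0, 0.13, 0, 0, 0, 1],
    [0, 0, 0.13, 0, 0, 0, 1],
    [0, 0, 0.13, 0, 0, 0, 1],
    [0, 0, 0.13, 0, 0, 0, 1],
    [0, 0, 0.13, 0, 0, 0, 1],
    [0, 0, 0.13, 0, 0, 0, 1],
    [0, 0, 0, 0, 0, 0, 1],
  ],
)

```text
t: 20.82
tcp_pos: [0.5167, 0.1703, 0.2908]
orientation: [0.0, 0.339, 0.941, -0.0]
contact_force: [3.0, -0.6, -5.9]
gripper_width: 0.354
grip_force: 59.7
```

Call:
step_arm(
  moves=[
    [0, 0, 0.13, 0, 0, 0, 1],
    [0, 0, 0.13, 0, 0, 0, 1],
    [0, 0, 0.13, 0, 0, 0, 1],
    [0, 0, 0.13, 0, 0, 0, 1],
    [0, 0, 0.13, 0, 0, 0, 1],
    [0, 0, 0.13, 0, 0, 0, 1],
    [0, 0, 0.05, 0, 0, 0, 1],
    [0, 0, 0, 0, 0, 0, 1],
  ],
)

```text
t: 21.82
tcp_pos: [0.5171, 0.1706, 0.2911]
orientation: [0.001, 0.688, 0.726, 0.001]
contact_force: [5.6, -0.1, -6.2]
gripper_width: 0.348
grip_force: 59.7
```

Run:
```python
from h import *
from plant import sense
s=sense();to(s,None);print(np.round(s["moment"],2))
```

```text
t 21.82 tcp [0.5171 0.1706 0.2911] yaw_y 3.09 tilt [ 1.8e-03  1.0e-04 -1.0e+00] F [ 5.62 -0.07 -6.16] w 0.348 g 59.7
[-0.1  -1.24  0.83]
```

Call:
step_arm(
  moves=[
    [0, 0, -0.03, 0, 0, 0.1, 1],
    [0, 0, 0, 0, 0, 0.2, 1],
    [0, 0, 0, 0, 0, 0.2, 1],
    [0, 0, 0, 0, 0, 0.2, 1],
    [0, 0, 0, 0, 0, 0.2, 1],
    [0, 0, 0, 0, 0, 0.1, 1],
    [0, 0, 0, 0, 0, 0.1, 1],
    [0, 0, 0, 0, 0, 0, 1],
  ],
)

```text
t: 22.82
tcp_pos: [0.517, 0.1703, 0.282]
orientation: [0.001, 0.678, 0.735, 0.001]
contact_force: [2.5, -0.6, 11.9]
gripper_width: 0.355
grip_force: 61.6
```

Call:
step_arm(
  moves=[
    [0, 0, 0, 0, 0, 0.1, 1],
    [0, 0, 0, 0, 0, 0, 1],
    [0, 0, 0, 0, 0, 0, -0.3],
    [0, 0, 0, 0, 0, 0, -0.3],
    [0, 0, 0, 0, 0, 0, -0.3],
    [0, 0, 0, 0, 0, -1.5, -0.3],
    [0, 0, 0, 0, 0, -3.5, 0],
    [0, 0, 0, 0, 0, -4.0, 1],
    [0, 0, 0, 0, 0, -2.0, 1],
    [0, 0, 0, 0, 0, 0, 1],
  ],
)

```text
t: 24.08
tcp_pos: [0.5167, 0.1702, 0.3914]
orientation: [0.001, 0.679, 0.734, 0.002]
contact_force: [-0.2, -0.1, -1.1]
gripper_width: -0.003
grip_force: 0.0
```

```bash
python3 look.py wrist top scene; python3 flag.py wristL topL
python3 - <<'E'
from h import *
K=np.array([.5165,.1705,0]);T=jig(K[:2],np.radians(5.7))
for n in("wrist","top","scene"):
    d=dict(np.load(n+"L.npz"));j=(world(d)-K)@T[:3,:3]*1000
    r=np.hypot(j[:,:,0],j[:,:,1]); m=(r<13)&(j[:,:,2]>112)&(j[:,:,2]<155); print(n,"knob top",np.percentile(j[m][:,2],[10,50,90]).round(1) if m.any() else None)
    if n!="wrist":
        m=(j[:,:,0]<-13)&(j[:,:,0]>-112)&(j[:,:,1]<-120)&(j[:,:,1]>-345)&(abs(j[:,:,2]-35)<5)
        q=j[m]; c,s,a=cv2.minAreaRect(q[:,:2].astype(np.float32)); print("strip",np.round(c,1),np.round(s,1),round(a,2),np.percentile(q,[1,99],axis=0).round(1).tolist())
a=np.load("wristL.npz")["pixels"];cv2.imwrite("pics/w3.png",a[:,:,::-1])
E
```

```text
t 24.07 tcp [0.5167 0.1702 0.3914] yaw_y 4.52 tilt [ 0.0036  0.0014 -1.    ] F [-0.19 -0.12 -1.07] w -0.003 g 0.0
tip rel shaft mm [  0.2  -0.3 138. ]
wrist 1009 [[-51.0, -59.0, -20.0], [-30.0, -50.0, 9.0], [10.0, -49.0, 14.0]]
scene 89 [[-53.0, -59.0, -20.0], [-29.0, -56.0, 9.0], [8.0, -49.0, 13.0]]
wristL
-95 92 [-47. -45. -43.]
-85 83 [-60. -46. -43.]
-65 1 [-51. -51. -51.]
-55 254 [-56. -13.  15.]
-45 359 [-56.  -3.  14.]
-35 355 [-58.  -5.  13.]
-25 197 [-32.  10.  13.]
-15 173 [-27.   6.  12.]
-5 73 [ 5. 11. 13.]
5 136 [-27.  -2.  11.]
knob [ 0.1 -0.3 53.3] 1281
block top y [[-19.6, -18.2, 14.0], [19.1, 20.4, 21.5]]
topL
wrist knob top [132.9 133.8 134.5]
top knob top None
strip [ -41.8 -258.7] [ 59.  158.5] 1.39 [[-71.3, -335.5, 30.2], [-13.8, -192.0, 39.1]]
scene knob top [129.9 131.6 134.4]
strip [ -44.7 -230. ] [ 63.3 218.6] 0.04 [[-74.3, -337.4, 30.1], [-13.6, -138.6, 39.4]]
```

View pics/w3.png

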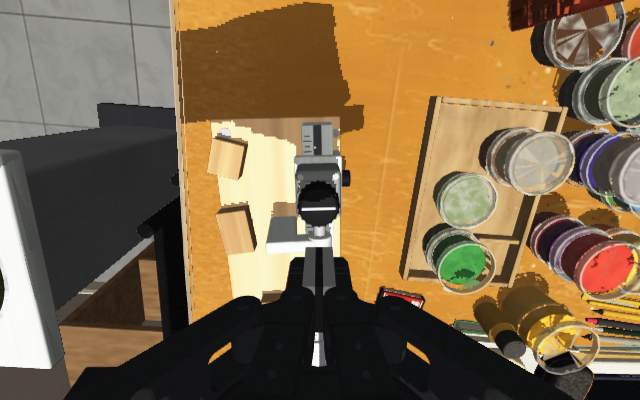

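The wrist view shows the knob home (top z 133.8) at (319,205), and the flag down across the path at (270–330, 240). Now over to the strip's front side.

Call:
step_arm(
  moves=[
    [0, 0, -0.02, -4.1, -1.7, 0, 1],
    [0, 0, 0, -4.1, -1.7, 0, 1],
    [0, 0, 0, -4.1, -1.7, 0, 1],
    [0, 0, 0, -4.1, -1.7, 0, 1],
    [0, 0, 0, -4.1, -1.7, 0, 1],
    [0, 0, 0, -4.1, -1.8, 0, 1],
    [0, 0, 0, 0, 0, 0, 1],
  ],
)

```text
t: 25.1
tcp_pos: [0.436, -0.0876, 0.3885]
orientation: [-0.001, 0.674, 0.739, -0.001]
contact_force: [0.7, 0.6, -0.4]
gripper_width: 0.002
grip_force: 0.0
```

```bash
cat > strip.py <<'E'
import sys
from h import *
from plant import sense, read_camera
s=sense();a=np.radians(5.7);O=np.array([.4964,.0282,0]);T=jig(O[:2],a);to(s,None)
print("tip jig mm",((np.array(s["tcp_pos"])-[0,0,.1734]-O)@T[:3,:3]*1000).round(1))
for n in sys.argv[1:]:
    d=read_camera(n);np.savez(n+"S.npz",**d);j=(world(d)-O)@T[:3,:3]*1000
    hsv=cv2.cvtColor(d["pixels"],cv2.COLOR_RGB2HSV)
    m=(abs(j[:,:,2]-35)<7)&(j[:,:,0]<25)&(j[:,:,0]>-60)&(j[:,:,1]>-215)&(j[:,:,1]<82)&(hsv[:,:,1]>60)
    m=m&~((j[:,:,0]<-30)&(j[:,:,1]>45))
    k,l,st,_=cv2.connectedComponentsWithStats(m.astype(np.uint8)); 
    if k<2: continue
    i=1+np.argmax(st[1:,4]); v,u=np.nonzero(l==i)
    K=d["intrinsics"]; q=np.array([ray(d,x,y,.035) for x,y in zip(u,v)]); q=((q-O)@T[:3,:3]*1000)
    r=cv2.minAreaRect(q[:,:2].astype(np.float32)); print(n,len(q),"c",np.round(r[0],1),"size",np.round(r[1],1),"ang",round(r[2],2),"rng",np.percentile(q,[1,99],axis=0).round(1)[:,:2].tolist())
    f=j[(abs(j[:,:,2]-54)<5)&(abs(j[:,:,0]-35)<25)&(j[:,:,1]<60)&(j[:,:,1]>-180)]
    if len(f): print("fence x",np.percentile(f[:,0],[2,98]).round(1))
E
python3 strip.py wrist top
```

```text
t 25.1 tcp [ 0.436  -0.0876  0.3885] yaw_y 5.32 tilt [-0.0023 -0.001  -1.    ] F [ 0.67  0.63 -0.38] w 0.002 g 0.0
tip jig mm [ -71.6 -109.2  215.1]
wrist 5474 c [ -21.2 -107.5] size [ 34.  179.4] ang 1.49 rng [[-39.3, -194.9], [-3.9, -19.3]]
fence x [19.3 48.5]
top 668 c [-20.9 -94.7] size [ 33.8 156.4] ang 1.71 rng [[-38.3, -166.2], [-3.3, -18.2]]
fence x [20.4 49.7]
```

Call:
step_arm(
  moves=[
    [0, 0, 0, 0, 0, 5.0, 1],
    [0, 0, 0, 0, 0, 5.0, 1],
    [0, 0, 0, 0, 0, 5.0, 1],
    [0, 0, 0, 0, 0, 2.8, 1],
    [0, 0, 0, 0, 0, 1.2, 1],
    [0, 0, 0, 0, 0, 0, 1],
  ],
)

```text
t: 25.95
tcp_pos: [0.4376, -0.0838, 0.1988]
orientation: [-0.001, 0.671, 0.742, -0.0]
contact_force: [-0.5, 0.6, 0.0]
gripper_width: -0.001
grip_force: 0.0
```

Call:
step_arm(
  moves=[
    [0, 0, 0, 0, 1.0, 0, 1],
    [0, 0, 0, 0, 0.5, 0, 1],
    [0, 0, 0, 0, 0.4, 0, 1],
    [0, 0, 0, 0, 0.4, 0, 1],
    [0, 0, 0, 0, 0.4, 0, 1],
    [0, 0, 0, 0, 0.4, 0, 1],
    [0, 0, 0, 0, 0.4, 0, 1],
    [0, 0, 0, 0, 0.4, 0, 1],
    [0, 0, 0, 0, 0, 0, 1],
  ],
)

```text
t: 27.08
tcp_pos: [0.4757, -0.0808, 0.1994]
orientation: [-0.001, 0.671, 0.741, -0.0]
contact_force: [-3.1, -0.3, 4.9]
gripper_width: -0.001
grip_force: 2.4
```

```bash
python3 strip.py wrist
```

```text
t 27.07 tcp [ 0.4757 -0.0808  0.1994] yaw_y 5.65 tilt [-1.6e-03  1.0e-04 -1.0e+00] F [-3.08 -0.35  4.86] w -0.001 g 2.4
tip jig mm [ -31.4 -106.4   26. ]
wrist 16920 c [ -4.6 -71. ] size [ 34.1 106.6] ang 1.04 rng [[-21.5, -120.1], [12.1, -18.6]]
fence x [19.3 48.6]
```

Call:
step_arm(
  moves=[
    [0, 0, 0, 0, -0.4, 0, 1],
    [0, 0, 0, 0, 0, 0.6, 1],
    [0, 0, 0, 0, 0.4, 0, 1],
    [0, 0, 0, 0, 0.3, 0, 1],
    [0, 0, 0, 0, 0.3, 0, 1],
    [0, 0, 0, 0, 0.2, 0, 1],
    [0, 0, 0, 0, 0, 0, 1],
  ],
)

```text
t: 28.0
tcp_pos: [0.4814, -0.0803, 0.1928]
orientation: [-0.003, 0.672, 0.741, -0.002]
contact_force: [-10.8, -1.3, 6.7]
gripper_width: -0.003
grip_force: 5.3
```

```bash
python3 strip.py wrist
```

```text
t 28.0 tcp [ 0.4814 -0.0803  0.1928] yaw_y 5.61 tilt [-7.7e-03  5.0e-04 -1.0e+00] F [-10.81  -1.31   6.72] w -0.003 g 5.3
tip jig mm [ -25.7 -106.4   19.4]
wrist 18127 c [  2. -69.] size [ 34.4 102.4] ang 0.03 rng [[-14.8, -115.7], [18.7, -18.8]]
fence x [19.4 48.6]
```

Call:
step_arm(
  moves=[
    [0, 0, 0, 0, -2.5, 0, 1],
    [0, 0, 0, 0, 0, -3.0, 1],
    [0, 0, 0, 0, 0, -3.0, 1],
    [0, 0, 0, -3.7, 0, 0, 1],
    [0, 0, 0, -3.7, 0, 0, 1],
    [0, 0, 0, -3.7, 0, 0, 1],
    [0, 0, 0, 0, 2.6, 0, 1],
    [0, 0, 0, 0, 2.5, 0, 1],
    [0, 0, 0, 0, 0, 0, 1],
  ],
)

```text
t: 29.18
tcp_pos: [0.5229, -0.1873, 0.2531]
orientation: [0.001, 0.671, 0.742, 0.001]
contact_force: [0.1, -0.5, -0.4]
gripper_width: -0.001
grip_force: 0.0
```

```bash
python3 strip.py scene top
```

```text
t 29.18 tcp [ 0.5229 -0.1873  0.2531] yaw_y 5.77 tilt [ 1.9e-03 -1.0e-04 -1.0e+00] F [ 0.08 -0.5  -0.4 ] w -0.001 g 0.0
tip jig mm [   5.  -217.1   79.7]
scene 1194 c [  -0.3 -109.6] size [182.4  38.5] ang 89.5 rng [[-18.4, -199.2], [18.4, -23.2]]
fence x [18.1 48.4]
top 800 c [   2.9 -107.3] size [ 34.5 180.7] ang 0.32 rng [[-13.8, -196.0], [19.8, -18.6]]
fence x [20.4 49.5]
```

Call:
step_arm(
  moves=[
    [0, 0, 0, 0, -0.4, 2.5, 1],
    [0, 0, 0, 0, 0, 2.5, 1],
    [0, 0, 0, 0, 0, 1.0, 1],
    [0, 0, 0, 0.5, 0, 0, 1],
    [0, 0, 0, 0.5, 0, 0, 1],
    [0, 0, 0, 0.6, 0, 0, 1],
    [0, 0, 0, 0.6, 0, 0, 1],
    [0, 0, 0, 0.6, 0, 0, 1],
    [0, 0, 0, 0.6, 0, 0, 1],
    [0, 0, 0, 0, 0, 0, 1],
  ],
)

```text
t: 30.52
tcp_pos: [0.5137, -0.1535, 0.1931]
orientation: [-0.0, 0.671, 0.742, 0.0]
contact_force: [-0.0, -0.3, 0.7]
gripper_width: 0.001
grip_force: 0.0
```

```bash
python3 strip.py top scene
```

```text
t 30.52 tcp [ 0.5137 -0.1535  0.1931] yaw_y 5.73 tilt [-3.e-04  5.e-04 -1.e+00] F [-0.04 -0.31  0.74] w 0.001 g 0.0
tip jig mm [  -0.8 -182.6   19.7]
top 804 c [  3.  -83.5] size [186.6  34.6] ang 89.97 rng [[-14.0, -170.0], [19.6, 7.2]]
fence x [20.4 49.6]
scene 1050 c [ -0.8 -77.9] size [167.   39.4] ang 89.66 rng [[-18.6, -156.5], [18.4, 3.8]]
fence x [18.  48.7]
```

Call:
step_arm(
  moves=[
    [0, 0, 0, 0.6, 0, 0, 1],
    [0, 0, 0, 0.7, 0, 0, 1],
    [0, 0, 0, 0.8, 0, 0, 1],
    [0, 0, 0, 0.8, 0, 0, 1],
    [0, 0, 0, 0.8, 0, 0, 1],
    [0, 0, 0, 0.8, 0, 0, 1],
    [0, 0, 0, 0.8, 0, 0, 1],
    [0, 0, 0, 0.6, 0, 0, 1],
    [0, 0, 0, 0, 0, 0, 1],
  ],
)

```text
t: 31.75
tcp_pos: [0.5079, -0.095, 0.1932]
orientation: [-0.0, 0.671, 0.742, 0.0]
contact_force: [0.6, 0.9, 0.5]
gripper_width: -0.001
grip_force: 0.0
```

```bash
python3 strip.py top wrist
```

```text
t 31.75 tcp [ 0.5079 -0.095   0.1932] yaw_y 5.72 tilt [-0.e+00  2.e-04 -1.e+00] F [0.6  0.89 0.53] w -0.001 g 0.0
tip jig mm [  -0.8 -123.8   19.8]
top 801 c [  3.  -23.1] size [ 34.5 182. ] ang 0.29 rng [[-13.9, -110.4], [19.6, 65.8]]
fence x [20.4 49.4]
wrist 21590 c [  2.4 -61.4] size [99.9 33.6] ang 89.98 rng [[-14.0, -110.3], [18.9, -12.0]]
fence x [19.5 48.6]
```

Call:
step_arm(
  moves=[
    [0, 0, 0, 0.3, 0, 0, 1],
    [0, 0, 0, 0.3, 0, 0, 1],
    [0, 0, 0, 0.2, 0, 0, 1],
    [0, 0, 0, 0.2, 0, 0, 1],
    [0, 0, 0, 0.1, 0, 0, 1],
    [0, 0, 0, 0, 0, 0, 1],
  ],
)

```text
t: 32.6
tcp_pos: [0.5068, -0.0845, 0.1932]
orientation: [-0.0, 0.671, 0.741, -0.0]
contact_force: [-0.7, 0.2, -0.6]
gripper_width: 0.001
grip_force: 0.0
```

Call:
step_arm(
  moves=[
    [0, 0, 0, 0.1, 0, 0, 1],
    [0, 0, 0, 0, 0, 0, 1],
  ],
)

```text
t: 32.85
tcp_pos: [0.5067, -0.0838, 0.1932]
orientation: [0.0, 0.671, 0.741, -0.0]
contact_force: [0.8, -0.9, 0.3]
gripper_width: -0.002
grip_force: 0.5
```

Call:
step_arm(
  moves=[
    [0, 0, 0, 0.1, 0, 0, 1],
    [0, 0, 0, 0, 0, 0, 1],
  ],
)

```text
t: 33.1
tcp_pos: [0.5066, -0.0835, 0.1932]
orientation: [0.001, 0.672, 0.741, -0.0]
contact_force: [1.2, -5.8, 0.3]
gripper_width: -0.003
grip_force: 2.6
```

Call:
step_arm(
  moves=[
    [0, 0, 0, 0.05, 0, 0, 1],
    [0, 0, 0, 0, 0, 0, 1],
    [0, 0, 0, 0, 0, 0, 1],
  ],
)

```text
t: 33.48
tcp_pos: [0.5066, -0.0834, 0.1933]
orientation: [0.001, 0.672, 0.741, -0.0]
contact_force: [0.2, -6.9, 0.3]
gripper_width: 0.0
grip_force: 3.3
```

Call:
step_arm(
  moves=[
    [0, 0, 0, -0.5, 0, 0, 1],
    [0, 0, 0, -1.5, 0, 0, 1],
    [0, 0, 0, -1.0, 0, -3.0, 1],
    [0, 0, 0, 0, 0, -5.0, 1],
    [0, 0, 0, 0, 0, -5.0, 1],
    [0, 0, 0, 0, -4.0, -5.0, 1],
    [0, 0, 0, 4.0, -4.0, 0, 1],
    [0, 0, 0, 0, 0, 0, 1],
  ],
)

```text
t: 34.48
tcp_pos: [0.4239, -0.0788, 0.3725]
orientation: [-0.001, 0.671, 0.742, 0.0]
contact_force: [1.9, 0.0, 0.3]
gripper_width: -0.001
grip_force: 0.0
```

```bash
python3 strip.py wrist top; cp wristS.npz wristL.npz; cp topS.npz topL.npz; python3 flag.py wristL topL|grep -E "knob|block|L"
python3 - <<'E'
from h import *
a=np.load("wristS.npz")["pixels"];b=np.load("topS.npz")["pixels"][190:275,295:460]
cv2.imwrite("pics/fin.png",np.hstack([cv2.resize(a,(400,250)),cv2.resize(b,(400,250),interpolation=2)])[:,:,::-1])
K=np.array([.5165,.1705,0]);T=jig(K[:2],np.radians(5.7))
for n in ("wristS","topS","top0"):
    d=dict(np.load(n+".npz"));j=(world(d)-K)@T[:3,:3]*1000
    q=j[(np.hypot(j[:,:,0],j[:,:,1])<25)&(j[:,:,2]>124)&(j[:,:,2]<146)]; print(n,"knobtop",q.mean(0).round(1) if len(q) else None,np.percentile(q[:,1],[2,98]).round(1) if len(q) else None)
E
```

```text
t 34.48 tcp [ 0.4239 -0.0788  0.3725] yaw_y 5.78 tilt [-0.0014  0.0018 -1.    ] F [1.93 0.02 0.27] w -0.001 g 0.0
tip jig mm [-82.8 -99.3 199.1]
wrist 7167 c [  1.7 -21. ] size [ 36.5 160.7] ang 0.01 rng [[-15.8, -99.3], [19.5, 58.6]]
fence x [19.3 48.5]
top 769 c [  2.7 -14.7] size [ 34.2 174.3] ang 0.15 rng [[-14.0, -99.4], [19.5, 70.7]]
fence x [20.4 49.6]
wristL
topL
knob [ 0.2 -2.  53.6] 115
block top y [[-19.1, -23.2, 13.6], [19.7, 19.7, 22.3]]
wristS knobtop None None
topS knobtop [ -0.5  -1.7 132.9] [-16.1  12.2]
top0 knobtop [ -0.2  -1.8 132.5] [-16.   12.2]
```

View pics/fin.png

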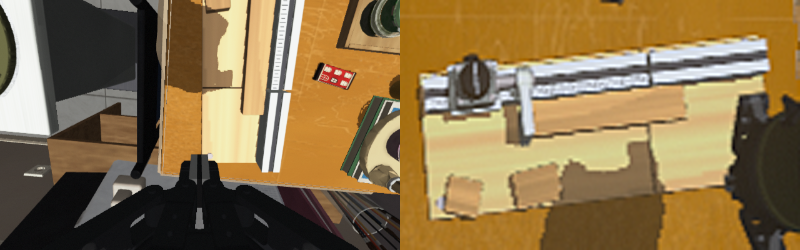

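The final picture shows the strip flush at the fence and butted against the lowered flag (right panel, ~525,110). Knob and carriage are where they started, and the offcuts are undisturbed.

```bash
python3 -c "
from plant import ticket
print(ticket.hand_in())"
```

```text
the job is handed in; nothing more can be done
None
```

The flag is down with the lock knob fully home, the strip lies flush along the fence with its end pushed against the flag at about 7 N, and the job was handed in at about 34.5 s; the stop and offcuts measure where they started, though one flag push briefly peaked near 90 N at the fingertips (wrist limit 120 N).

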